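Put the long microscope objective away in its storage tube

TASK

Put the long objective, the tall one standing on the bench, away in the empty storage tube: lower it in gently, mount end down and lens nose up as it stands now, until it rests on the bottom of the tube, then let go. Do not drop it in, and leave the two other objectives where they are.

Things in the scene. Friction and masses are not known exactly. Their poses are not given: they have to be found in the camera images.
- long_objective: Long microscope objective to be put away: bare aluminium cylinder with dark steel bands, standing upright on the bench, 100 mm tall, 35 mm in diameter from 7 to 82 mm above its foot; the foot is a 30 mm mount 5 mm high, the top 18 mm taper to a 20 mm lens nose. Mass 0.15 to 0.3 kg. Origin at the centre of its underside, z up towards the nose.
- empty_tube: Empty white plastic storage tube, fixed to the bench, upright and open at the top: round inside 44 mm in diameter, flat inner floor 6 mm above the bench, rim 58 mm above the bench; the top 8 mm flare out to about 54 mm inside and 60 mm outside; it stands on a dark steel base plate 70 mm square, 5 mm thick. An identical tube stands elsewhere with an objective already in it. Origin at the centre of its underside, z up.
- short_objective: Short objective, a bystander to leave alone: same aluminium and 35 mm diameter but only 50 mm tall, standing upright on the bench. Origin at the centre of its underside, z up.
- stored_objective: Objective already put away, to leave alone: 70 mm tall, 35 mm in diameter, standing in the other storage tube with its nose about 18 mm above the rim. Origin at the centre of its underside, 6 mm above the bench, z up.

How it is judged:
At the end, for the whole second after the job is handed in: The long objective stands at rest on the bottom of the storage tube that was empty (its underside within 6 mm of the tube's floor and within 12 mm of the tube's axis), nose up and within 10 degrees of upright, released (horizontal distance between long_objective and empty_tube below 0.012 m and z of long_objective in the frame of empty_tube between 0.002 and 0.012 m and angle between long_objective's own z axis and vertical below 0.17 rad and linear speed of long_objective below 0.02 m/s); the robot touches nothing.
It fails at once if the long objective is dropped into the tube (faster than 0.5 m/s inside it) (horizontal distance between long_objective and empty_tube below 0.02 m and z of long_objective in the frame of empty_tube below 0.05 m and linear speed of long_objective above 0.5 m/s).
It fails at once if the short objective is moved by more than 30 mm or knocked over (distance of short_objective from where it was at the start of the episode above 0.03 m or angle between short_objective's own z axis and vertical above 0.6 rad).
It fails at once if the stored objective is moved by more than 30 mm (distance of stored_objective from where it was at the start of the episode above 0.03 m).
It also fails if it takes over 38 s, if anything falls off the work surface, if the arm or the gripper's body presses on something with over 40 N, if the wrist force passes 120 N, or if a joint passes its speed limit or range.

ROBOT

A 7-joint arm with a two-finger parallel gripper is mounted at the origin on the work surface. World frame = base frame: x ahead of the robot, y to its left, z up, the work surface at z = 0. Lengths are in m, angles in rad, forces in N, time in s.
With the tool pointing down it reaches from about 0.4 to 0.875 m from the base axis. Payload 19.3 kg.
Tool frame: the origin (TCP) lies at the very end of the fingers, on their centre line; the grasp point (between the pads) lies 19 mm behind it (bot.grasp_offset is the distance from the TCP to the grasp point, in m); z points along the fingers, x is the direction in which the jaws open and shut, and the axes are right-handed (so a half turn about z gives the same grasp; the last joint's range is limited). The gripper opens to 85 mm and grips with 20 to 120 N. Pads are 22 mm wide; open, the fingers measure 114 mm over their backs; the gripper's body (76 mm by 85 mm) begins 54 mm behind the grasp point. The pads swing forward as they close: fully open they stand 13 mm farther back than shut.
Start: joints at [-1.398, 0.521, -0.036, 1.599, 0.021, 1.021, -0.113], TCP at [0.15, 0.607, 0.231] pointing down, gripper open.
Joint ranges: [-2.91, 2.91], [-0.3, 2.13], [-1.5, 1.42], [0.17, 2.43], [-1.26, 4.41], [0.16, 1.93], [-2.52, 2.52]. Speed limits (rad/s): [1.89, 1.89, 2.39, 2.39, 3.01, 3.01, 3.01].

INTERFACE

Orientations are given as [roll, pitch, yaw] about the fixed x, y, z axes, in that order (R = Rz(yaw) Ry(pitch) Rx(roll)).
In Python, from workcell import status, grab_frame, calibration, job, regions_of, mark_of, bot gives the robot as it stands.
- The arm moves only by the tool carry_out, never from a script. Its argument "deltas" is one flat list of numbers, 5 for each row, row after row: the opening, from -1 (shut) to 1 (fully open), then the shift along the tool's x, y, z in cm, then the turn about the tool's z in degrees. A call has 1 to 20 rows; each row shifts and turns the commanded pose from where the row before left it, along the tool's axes as they then stand; what a row does not reach is not made up. A row lasts 1/12 s, in which the tool goes at most 41.7 mm and 7.16 degrees, less where a joint would pass 70% of its speed; a pose out of reach is approached as far as the arm can. A call with a gripper value outside its range is refused whole. The fingers move at their own pace and stop on an object; "newtons" is the grip in N (left out, the last holds). Time passes only in rows, so rows that do not move let the fingers close. It gives the time, the measured TCP pose, the force and the opening at its end, in the units of the state.
- status.observe(): the state, without advancing time (a new reading comes with each control period).
- grab_frame(name): name is "side" or "top"; returns the picture (400x640x3 uint8, red, green, blue); there is no depth.
- calibration(name): a dict with "fov_y" (degrees; the focal length in pixels is half the picture's height over the tangent of half this angle, whatever the lens; pixels are square), "cx", "cy" (the principal point, pixels), "D" ([k1, k2, p1, p2, k3] as OpenCV has them; the pictures are not rectified), "R" (3x3) and "t" (3): a world point X has camera coordinates R X + t. Camera axes: x right, y down, z forward; pixel columns grow to the right and rows downward; lengths in m; the calibration is good to about 2 mm. A picture is of the moment at which its call begins. calibration takes no time and is no camera call.
- job.job_done(): hands the job in, once; it reports no verdict.
Trained networks look in the newest picture that a camera, given by its name, has taken for a name from the list of things; names that differ only in an ending like _2 or _b are one class to them, and where a whole thing is asked for, a point or a joint stands for the part that bears it (a point fixed in the world has none). Each returns a list of dicts, best first, with "p" (0 to 1); they miss things now and then, are a little off and sometimes report something else, mostly with a low value. They report only what shows in the picture. A call takes as long as a camera call.
- regions_of(camera, target): "region" (400x640 bool, what is visible of it) and "xy" ([column, row] in pixels, amid what is visible of it).
- mark_of(camera, target): "xy" ([column, row] in pixels: a listed point, or the origin of a listed thing).
The state is a dict: "clock": time; "qpos": joint angles; "qd": joint speeds; "joint_efforts": joint torques, N m; "position": TCP position; "tool_rot": TCP orientation; "force": force on the tool from outside, world axes, zero at the start; "moment": the same for the moment, N m; "grip_width": finger opening in m.
Only numpy, scipy, OpenCV 4.12 (cv2) and the standard library are available. Lean on these libraries where they do the work, as an engineer would, in place of code of your own. Each camera call takes 0.05 s, during which the arm holds its last target.

## Working session

There is one attempt and no reset: what is moved stays moved. The work goes in short steps, Python scripts to look and compute and a tool call to move; the robot and the scene stay as the last step left them, time stands still between calls to the robot, and variables do not carry over. Pictures are saved under pics/ and viewed, and the job is handed in when it is done.

Besides the shell and the picture viewer there is one more tool, called as name(argument=value, ...) on one line, values as JSON. carry_out: Moves the arm, as the interface text tells. Its arguments: {"type":"object","properties":{"deltas":{"type":"array","items":{"type":"number"}},"newtons":{"type":"number"}},"required":["deltas"]}

```bash
mkdir -p pics; ls; python3 - <<'E'
from workcell import *
import cv2
print(status.observe())
for c in("side","top"):
    im=grab_frame(c); cv2.imwrite(f"pics/{c}0.png",im[:,:,::-1])
    print(calibration(c))
    for n in("long_objective","empty_tube","short_objective","stored_objective"):
        print(c,n,[(round(d["p"],2),d["xy"]) for d in mark_of(c,n)][:3],[(round(d["p"],2),d["xy"]) for d in regions_of(c,n)][:3])
E
```

```text
pics
{'clock': 0.0, 'qpos': array([-1.39820462,  0.5220676 , -0.03634999,  1.6000059 ,  0.02120375,
        1.02110021, -0.11280199]), 'qd': array([ 0.00050247, -0.00108898,  0.00031979,  0.00135851, -0.0012791 ,
        0.00141966, -0.00161341]), 'joint_efforts': array([ 8.96564393e-05, -9.27134585e+01,  1.97983235e+00, -3.69929874e+01,
        1.77437591e-02,  8.39708315e-03, -6.86409317e-05]), 'position': array([0.15020016, 0.60632826, 0.23069284]), 'tool_rot': array([3.14151514e+00, 1.19342242e-03, 1.32801412e+00]), 'force': array([-0.7240088 ,  0.27067674,  0.85951626]), 'moment': array([0.01288797, 0.01576623, 0.01086597]), 'grip_width': 0.08539294908657757}
{'fov_y': 43.90053085435977, 'cx': 319.08318777948654, 'cy': 209.37382063759998, 'D': array([-0.14823803,  0.        ,  0.        ,  0.        ,  0.        ]), 'R': array([[ 0.99353208, -0.11208334, -0.01820258],
       [-0.06909565, -0.46953176, -0.88020777],
       [ 0.09010993,  0.87577238, -0.47423934]]), 't': array([-0.52755653,  0.10114192,  0.88363456])}
side long_objective [(0.94, [287.6, 171.0])] [(0.64, [283.0, 151.9])]
side empty_tube [(0.86, [281.6, 212.3])] [(0.67, [280.2, 202.7])]
side short_objective [(0.59, [330.8, 350.0])] [(0.64, [329.3, 339.5])]
side stored_objective [] [(0.53, [354.5, 234.2])]
{'fov_y': 54.248686981567026, 'cx': 317.08066781958433, 'cy': 198.34697601845284, 'D': array([-0.03966618,  0.        ,  0.        ,  0.        ,  0.        ]), 'R': array([[ 0.15151015, -0.98843338,  0.00664257],
       [-0.95582188, -0.14821725, -0.25384282],
       [ 0.25189126,  0.03211065, -0.96722267]]), 't': array([-0.03964205,  0.53374078,  0.68679648])}
top long_objective [(0.9, [172.6, 206.3])] [(0.74, [163.1, 203.5])]
top empty_tube [(0.88, [262.1, 231.3])] [(0.64, [261.7, 230.8])]
top short_objective [(0.66, [470.5, 239.1])] [(0.89, [470.9, 237.4])]
top stored_objective [(0.5, [377.9, 191.5])] [(0.7, [381.6, 186.3])]
```

View pics/side0.png

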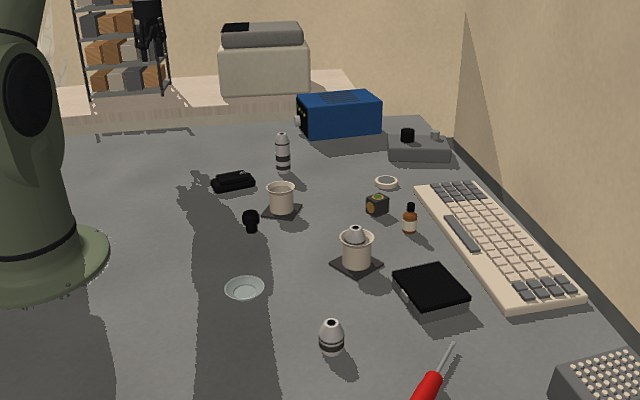

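View pics/top0.png

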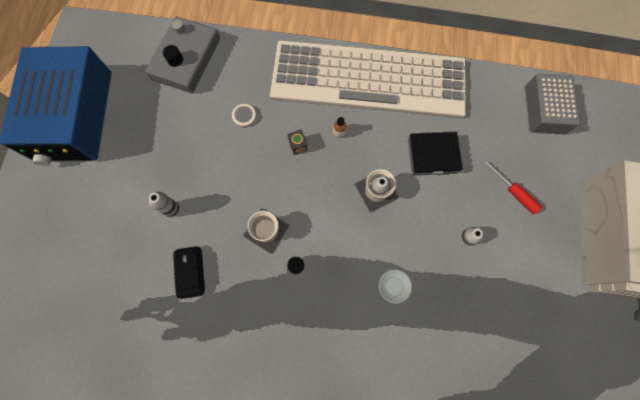

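```bash
cat > h.py <<'E'
from workcell import *
import cv2, numpy as np
def KD(c):
    k=calibration(c); f=200/np.tan(np.radians(k["fov_y"]/2))
    return np.array([[f,0,k["cx"]],[0,f,k["cy"]],[0,0,1]]),k["D"],k["R"],k["t"]
def ray(c,xy):
    K,D,R,t=KD(c); p=cv2.undistortPoints(np.array([[xy]],float),K,D)[0,0]
    return -R.T@t, R.T@np.array([p[0],p[1],1])
def atz(c,xy,z):
    o,d=ray(c,xy); return o+d*(z-o[2])/d[2]
def proj(c,X):
    K,D,R,t=KD(c); return cv2.projectPoints(np.array(X,float).reshape(-1,3),cv2.Rodrigues(R)[0],t,K,D)[0][:,0]
E
python3 - <<'E'
from h import *
M={"long":([287.6,171.0],[172.6,206.3]),"empty":([281.6,212.3],[262.1,231.3]),"short":([330.8,350],[470.5,239.1])}
for n,(s,t) in M.items():
    print(n,atz("side",s,0).round(4),atz("top",t,0).round(4))
print("stored",atz("top",[377.9,191.5],.006))
E
```

```text
long [0.4913 0.3462 0.    ] [0.4875 0.3436 0.    ]
empty [0.4667 0.1336 0.    ] [0.4643 0.1464 0.    ]
short [ 0.516  -0.2794  0.    ] [ 0.5138 -0.2844  0.    ]
stored [ 0.58449706 -0.08071881  0.006     ]
```

The side view shows the long objective at about (283,150) with its foot at (288,171), the empty tube at (281,200), the stored one at (356,245) and the short one at (331,337). In the top view they are at (165,204), (263,228), (380,187) and (473,236). The two cameras disagree by 13 mm on the tube, so I'll refine both positions by fitting silhouettes.

```bash
cat > fit.py <<'E'
from h import *
from scipy.optimize import minimize
a=np.linspace(0,2*np.pi,48,endpoint=False)
def rings(prof): return np.vstack([np.c_[r*np.cos(a),r*np.sin(a),0*a+z] for r,z in prof])
LONG=[(.015,0),(.015,.005),(.0175,.007),(.0175,.082),(.010,.1)]
RIM=[(.030,.058),(.0295,.056)]
def edges(mask,c,P,xy,z0=0):
    pts=proj(c,P+np.r_[xy,z0]); h=cv2.convexHull(pts.astype(np.float32))
    S=8
    m=np.zeros(mask.shape,np.uint8); cv2.fillPoly(m,[np.round(h*S).astype(np.int32)],1,shift=3)
    return m.astype(bool),h
def sil_fit(mask,c,P,x0):
    def cost(x):
        m,_=edges(mask,c,P,x); return -(m&mask).sum()/(m|mask).sum()
    best=minimize(cost,x0,method="Nelder-Mead",options=dict(initial_simplex=np.array([x0,x0+[.006,0],x0+[0,.006]]),xatol=1e-4))
    return best.x,best.fun
E
python3 - <<'E'
from fit import *
import pickle
res={}
for c in("side","top"):
    im=grab_frame(c)[:,:,::-1].copy(); r=im.copy()
    for n,x0 in(("long_objective",[.489,.345]),("empty_tube",[.465,.14])):
        g=regions_of(c,n)[0]["region"]; ys,xs=np.where(g); print(c,n,g.sum(),xs.min(),xs.max(),ys.min(),ys.max())
        P=rings(LONG) if n[0]=="l" else None
        if P is not None:
            x,f=sil_fit(g,c,P,np.array(x0)); print(x.round(4),f)
            _,h=edges(g,c,P,x); cv2.polylines(r,[np.round(h*8).astype(int)],True,(0,0,255),1,shift=3)
        else:
            # tube incl. plate? try rim+body
            P=rings([(.030,.058),(.030,.055),(.025,.048),(.025,.005)])
            x,f=sil_fit(g,c,P,np.array(x0)); print("tubebody",x.round(4),f)
            for q in ([(.030,.058)],[(.025,.005)]):
                h=proj(c,rings(q)+np.r_[x,0]); cv2.polylines(r,[np.round(h*8).astype(int)],True,(0,0,255),1,shift=3)
        cnt=cv2.findContours(g.astype(np.uint8),0,1)[0]; im2=r
        res[c,n]=g
    if c=="side": crop=r[110:230,220:380]
    else: crop=r[170:270,130:310]
    cv2.imwrite(f"pics/{c}1.png",cv2.resize(crop,None,fx=4,fy=4,interpolation=cv2.INTER_NEAREST))
pickle.dump(res,open("g.pkl","wb"))
E
```

```text
side long_objective 552 275 290 132 173
[0.4819 0.3475] -0.9259259259259259
side empty_tube 1130 261 301 181 220
tubebody [0.4688 0.1197] -0.7375527426160338
top long_objective 522 148 178 192 216
[0.4805 0.3432] -0.9141856392294221
top empty_tube 1133 245 287 209 251
tubebody [0.46   0.1328] -0.7493380406001765
```

View pics/side1.png

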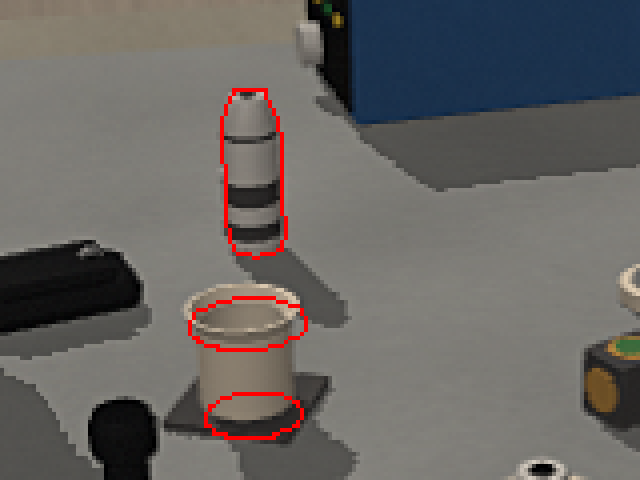

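View pics/top1.png

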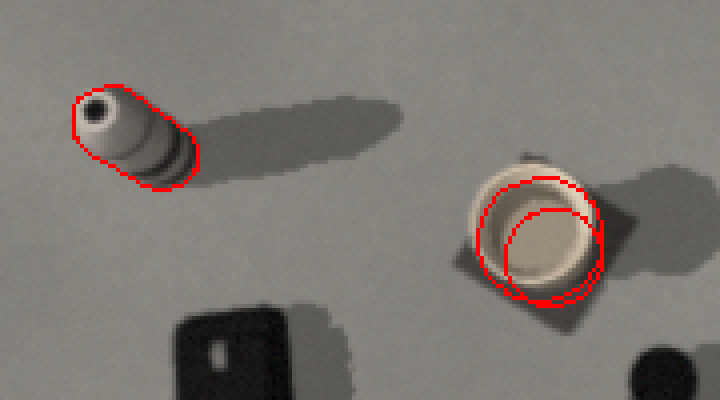

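The tube mask includes the base plate, which spoils the fit. I'll segment the tube by its cream colour instead.

```bash
python3 - <<'E'
from fit import *
for c,box in(("side",(255,175,310,222)),("top",(240,205,292,252))):
    im=grab_frame(c).astype(int); x0,y0,x1,y1=box
    w=(im[:,:,0]-im[:,:,2]); print(np.percentile(w[y0:y1,x0:x1],[5,25,50,75,95]))
    m=np.zeros(w.shape,np.uint8); m[y0:y1,x0:x1]=w[y0:y1,x0:x1]>9
    n,l,s,_=cv2.connectedComponentsWithStats(m); k=1+s[1:,4].argmax(); m=(l==k)
    cnt=cv2.findContours(m.astype(np.uint8),0,1)[0]; f=np.zeros(m.shape,np.uint8); cv2.drawContours(f,cnt,-1,1,-1); m=f>0
    P=rings([(.030,.058),(.030,.056),(.025,.049),(.025,.005)])
    r=grab_frame(c)[:,:,::-1].copy()
    for st in([.465,.14],[.46,.15]):
        x,fv=sil_fit(m,c,P,np.array(st)); print(c,x.round(4),fv)
    for q in ([(.030,.058)],[(.025,.005)]):
        h=proj(c,rings(q)+np.r_[x,0]); cv2.polylines(r,[np.round(h*8).astype(int)],True,(0,0,255),1,shift=3)
    cv2.imwrite(f"pics/{c}2.png",np.hstack([cv2.resize(q[y0-8:y1+8,x0-8:x1+8],None,fx=5,fy=5,interpolation=0) for q in(r,np.dstack([m*255]*3).astype(np.uint8))]))
E
```

```text
[ 3.  5.  7. 21. 29.]
side [0.4671 0.1408] -0.9204927211646137
side [0.4671 0.1411] -0.92152466367713
[ 4.  7.  8. 22. 34.]
top [0.4681 0.1396] -0.9654377880184332
top [0.4679 0.1395] -0.9619815668202765
```

View pics/side2.png

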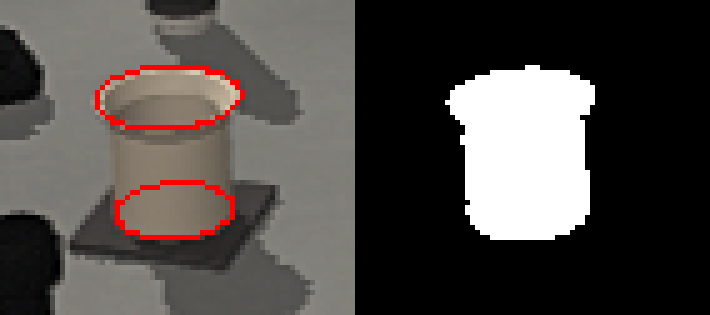

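View pics/top2.png

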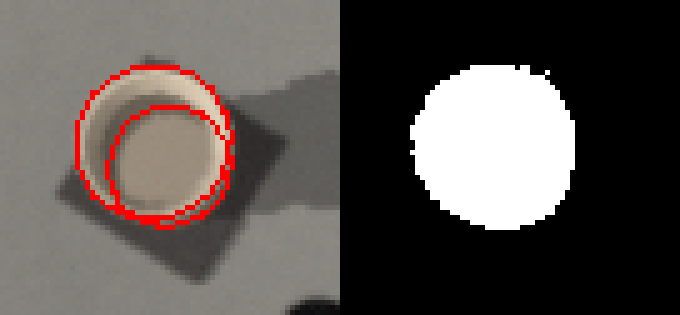

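The tube is at (0.4676, 0.1400) and both cameras now agree within 1.5 mm. The long objective is at about (0.481, 0.345). Next I'll work out the approach in tool axes.

```bash
cat > go.py <<'E'
from h import *
import sys
from scipy.spatial.transform import Rotation as Ro
s=status.observe(); R=Ro.from_euler("xyz",s["tool_rot"]).as_matrix()
tgt=np.array([float(v) for v in sys.argv[1:4]])
print(s["clock"],s["position"].round(4),s["tool_rot"].round(4),s["grip_width"],"F",s["force"].round(1))
print("tool cm",(R.T@(tgt-s["position"])*100).round(2))
E
python3 go.py .481 .345 .135; python3 -c "
from workcell import bot;print(bot.grasp_offset,[a for a in dir(bot) if a[0]!='_'])"
```

```text
1.4 [0.1503 0.6067 0.2313] [-3.1416  0.      1.328 ] 0.08535064525589259 F [-0.9 -0.6  0.5]
tool cm [-17.45  38.39   9.63]
0.0187 ['IKError', 'grasp_offset']
```

carry_out(deltas=[1,-1.0,2.2,0.3,0,1,-1.0,2.2,0.3,0,1,-1.0,2.2,0.3,0,1,-1.0,2.2,0.3,0,1,-1.0,2.2,0.3,0,1,-1.0,2.2,0.3,0,1,-1.0,2.2,0.3,0,1,-1.0,2.2,0.3,0,1,-1.0,2.2,0.3,0,1,-1.0,2.2,0.3,0,1,-1.0,2.2,0.3,0,1,-1.0,2.2,0.3,0,1,-1.0,2.2,0.3,0,1,-1.0,2.2,0.3,0,1,-1.0,2.2,0.3,0,1,-1.0,2.2,0.3,0,1,-1.0,2.2,0.3,0,1,-0.4,1,0,0,1,0,0,0,0], newtons=30)

```text
clock: 2.98
position: [0.4832, 0.3434, 0.1802]
tool_rot: [3.141, 0.001, 1.324]
force: [-0.6, -0.1, -0.5]
grip_width: 0.0854
```

```bash
python3 go.py .481 .345 .135
```

```text
2.9833 [0.4832 0.3434 0.1802] [3.1408e+00 6.0000e-04 1.3245e+00] 0.08540568594098476 F [-0.6 -0.1 -0.5]
tool cm [ 0.11 -0.25  4.52]
```

carry_out(deltas=[1,0.1,-0.2,1.5,0,1,0,0,1.5,0,1,0,0,1.5,0,1,0,0,0,0])

```text
clock: 3.32
position: [0.4775, 0.3472, 0.1331]
tool_rot: [-3.139, 0.002, 1.329]
force: [-0.4, -0.9, -0.6]
grip_width: 0.0855
```

```bash
python3 go.py .481 .345 .053; python3 - <<'E'
from h import *
out=[]
for c,b in(("side",(230,70,340,190)),("top",(110,150,220,270))):
    im=grab_frame(c)[:,:,::-1].copy()
    p=status.observe()["position"]
    u=proj(c,p)[0]; v=proj(c,[.481,.345,.1])[0]; print(c,u,v)
    x0,y0,x1,y1=b; q=cv2.resize(im[y0:y1,x0:x1],None,fx=3.5,fy=3.5,interpolation=0)
    for w,col in((u,(0,0,255)),(v,(0,255,0))): cv2.drawMarker(q,tuple(int(k) for k in (w+.5-[x0,y0])*3.5),col,0,8,1)
    out.append(q)
cv2.imwrite("pics/a3.png",np.hstack(out))
E
```

```text
3.3167 [0.4775 0.3472 0.1331] [-3.1391e+00  2.4000e-03  1.3293e+00] 0.08551820552248462 F [-0.4 -0.9 -0.6]
tool cm [-0.11  0.41  8.01]
side [279.40903936 119.18598371] [281.38754193 133.23447941]
top [142.5961697  192.80386326] [152.27105475 196.98991953]
```

View pics/a3.png

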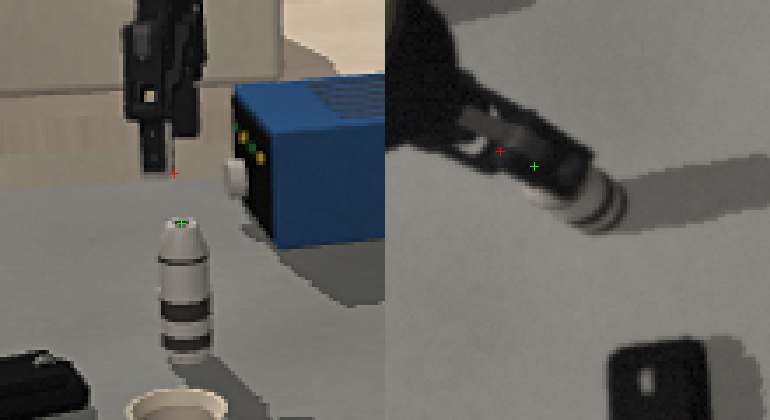

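The side picture shows the nose at about (281.5,133), which matches the objective at (0.481, 0.345). The gripper is above it, with a few mm of motion left to settle.

```bash
python3 go.py .481 .345 .053
```

```text
3.4167 [0.4788 0.3476 0.1355] [-3.1410e+00  2.0000e-04  1.3289e+00] 0.08565850423916224 F [-0.8 -0.3  0.7]
tool cm [-0.2   0.28  8.25]
```

carry_out(deltas=[1,-0.2,0.3,0,0,1,0,0,1.2,0,1,0,0,1.2,0,1,0,0,1.2,0,1,0,0,1.2,0,1,0,0,1.2,0,1,0,0,1.2,0,1,0,0,0.7,0,1,0,0,0.3,0,1,0,0,0,0,1,0,0,0,0])

```text
clock: 4.33
position: [0.4821, 0.3443, 0.0535]
tool_rot: [3.141, -0.0, 1.328]
force: [0.1, 0.5, 0.6]
grip_width: 0.0858
```

```bash
python3 go.py .481 .345 .053; python3 - <<'E'
from h import *
out=[]
for c,b in(("side",(230,70,340,190)),("top",(110,150,220,270))):
    im=grab_frame(c)[:,:,::-1].copy()
    p=status.observe()["position"]
    u=proj(c,p)[0]; v=proj(c,[.481,.345,.1])[0]
    x0,y0,x1,y1=b; q=cv2.resize(im[y0:y1,x0:x1],None,fx=3.5,fy=3.5,interpolation=0)
    for w,col in((u,(0,0,255)),(v,(0,255,0))): cv2.drawMarker(q,tuple(int(k) for k in (w+.5-[x0,y0])*3.5),col,0,8,1)
    out.append(q)
cv2.imwrite("pics/a4.png",np.hstack(out))
E
python3 go.py .481 .345 .053
```

```text
4.3333 [0.4821 0.3443 0.0535] [ 3.1415e+00 -1.0000e-04  1.3279e+00] 0.08581996060946094 F [0.1 0.5 0.6]
tool cm [ 0.04 -0.12  0.05]
4.4333 [0.4822 0.3444 0.0539] [ 3.1411e+00 -7.0000e-04  1.3280e+00] 0.08559791661429617 F [0.3 0.3 0.1]
tool cm [ 0.03 -0.13  0.09]
```

View pics/a4.png

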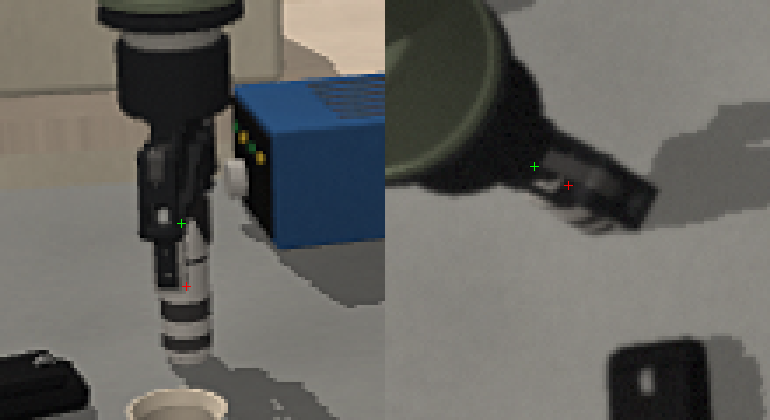

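The fingers straddle the objective, with the tips at (275,152) in the side view. Closing now.

carry_out(deltas=[0,0,0,0,0,-0.1,0,0,0,0,-0.15,0,0,0,0,-1,0,0,0,0,-1,0,0,0,0,-1,0,0,0,0,-1,0,0,0,0,-1,0,0,0,0], newtons=40)

```text
clock: 5.1
position: [0.482, 0.344, 0.0536]
tool_rot: [3.141, 0.0, 1.328]
force: [-0.5, -2.1, 4.1]
grip_width: 0.0336
```

```bash
python3 go.py .481 .345 .053
```

```text
5.1 [0.482  0.344  0.0536] [3.1414e+00 1.0000e-04 1.3278e+00] 0.03356800752603589 F [-0.5 -2.1  4.1]
tool cm [ 0.07 -0.12  0.06]
```

carry_out(deltas=[-1,0,0,-0.3,0,-1,0,0,-0.6,0,-1,0,0,-1,0,-1,0,0,-1.2,0,-1,0,0,-1.2,0,-1,0,0,-1.2,0,-1,0,0,-1.2,0,-1,0,0,-1.2,0,-1,0,0,-0.8,0,-1,0,0,-0.3,0,-1,0,0,0,0,-1,0,0,0,0])

```text
clock: 6.1
position: [0.4817, 0.3441, 0.143]
tool_rot: [-3.141, 0.0, 1.328]
force: [0.1, 0.3, -2.6]
grip_width: 0.0335
```

```bash
python3 - <<'E'
from h import *
out=[]
for c,b in(("side",(230,50,340,210)),("top",(110,150,290,270))):
    im=grab_frame(c)[:,:,::-1].copy()
    x0,y0,x1,y1=b; q=cv2.resize(im[y0:y1,x0:x1],(int((x1-x0)*480/(y1-y0)),480),interpolation=0)
    out.append(q[:,:420])
cv2.imwrite("pics/a5.png",np.hstack(out))
E
python3 go.py .4676 .140 .14
```

```text
6.2 [0.4816 0.344  0.1426] [-3.1409e+00  9.0000e-04  1.3280e+00] 0.03349660552305508 F [ 0.4 -0.3 -3.5]
tool cm [-20.14   3.55   0.28]
```

View pics/a5.png

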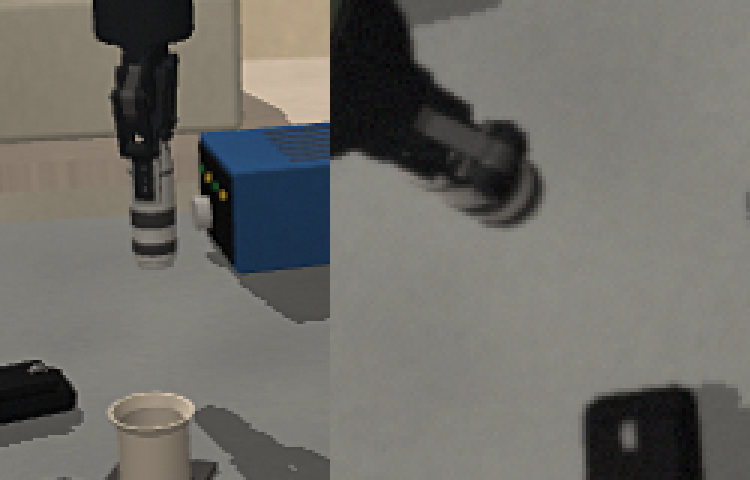

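The lift worked: the objective hangs upright and its weight shows as −3 N. Now moving over the tube.

carry_out(deltas=[-1,-0.7,0.1,0,0,-1,-1.5,0.3,0,0,-1,-2,0.4,0,0,-1,-2,0.4,0,0,-1,-2,0.4,0,0,-1,-2,0.4,0,0,-1,-2,0.4,0,0,-1,-2,0.4,0,0,-1,-2,0.3,0,0,-1,-1.7,0.3,0,0,-1,-1.4,0.2,0,0,-1,-0.8,0,0,0,-1,0,0,0,0,-1,0,0,0,0,-1,0,0,0,0])

```text
clock: 7.45
position: [0.4685, 0.1411, 0.1433]
tool_rot: [3.142, -0.0, 1.329]
force: [0.1, 0.1, -2.8]
grip_width: 0.0339
```

```bash
python3 go.py .4676 .140 .14;python3 - <<'E'
from fit import *
out=[]
p=status.observe()["position"]
for c,b in(("side",(230,110,340,230)),("top",(190,170,300,290))):
    im=grab_frame(c)[:,:,::-1].copy()
    x0,y0,x1,y1=b; S=3.5
    q=cv2.resize(im[y0:y1,x0:x1],None,fx=S,fy=S,interpolation=0)
    for P,o in((rings([(.03,.058)]),[.4676,.14,0]),(rings([(.015,0)]),[p[0],p[1],p[2]-.0535]),(rings([(.0175,.02)]),[p[0],p[1],p[2]-.0535])):
        h=(proj(c,P+np.array(o))+.5-[x0,y0])*S; cv2.polylines(q,[h.astype(int)],True,(0,0,255),1)
    out.append(q)
cv2.imwrite("pics/a6.png",np.hstack(out))
E
```

```text
7.45 [0.4685 0.1411 0.1433] [ 3.1416e+00 -4.0000e-04  1.3286e+00] 0.03394977540096722 F [ 0.1  0.1 -2.8]
tool cm [-0.13 -0.06  0.33]
```

View pics/a6.png

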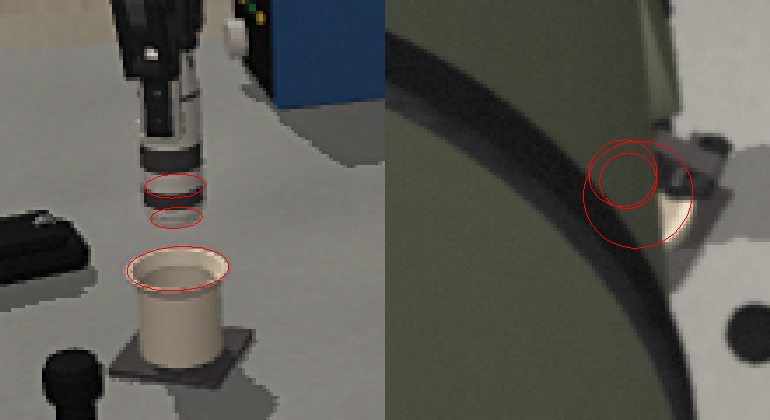

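The side view shows the foot centred above the rim: the object is at column 171/3.5 and the rim at 176/3.5, so about 1 mm off. I'll shift 1 mm and lower into the mouth.

carry_out(deltas=[-1,-0.1,0,0.3,0,-1,0,0,0.7,0,-1,0,0,0.8,0,-1,0,0,0.8,0,-1,0,0,0.8,0,-1,0,0,0.8,0,-1,0,0,0.5,0,-1,0,0,0,0,-1,0,0,0,0])

```text
clock: 8.3
position: [0.4682, 0.1394, 0.096]
tool_rot: [-3.141, 0.0, 1.328]
force: [-0.4, -0.0, -2.7]
grip_width: 0.0339
```

```bash
cat > look.py <<'E'
from fit import *
import sys
c="side";im=grab_frame(c)[:,:,::-1].copy(); p=status.observe()["position"]
x0,y0,x1,y1=230,120,340,230
cv2.imwrite(sys.argv[1],cv2.resize(im[y0:y1,x0:x1],None,fx=5,fy=5,interpolation=0))
E
python3 look.py pics/a7.png; python3 go.py .4676 .140 .0595
```

```text
8.35 [0.4683 0.1395 0.0963] [-3.1415e+00  1.0000e-04  1.3279e+00] 0.033519420087491536 F [ 1.  -0.1 -2.3]
tool cm [ 0.03 -0.08  3.68]
```

View pics/a7.png

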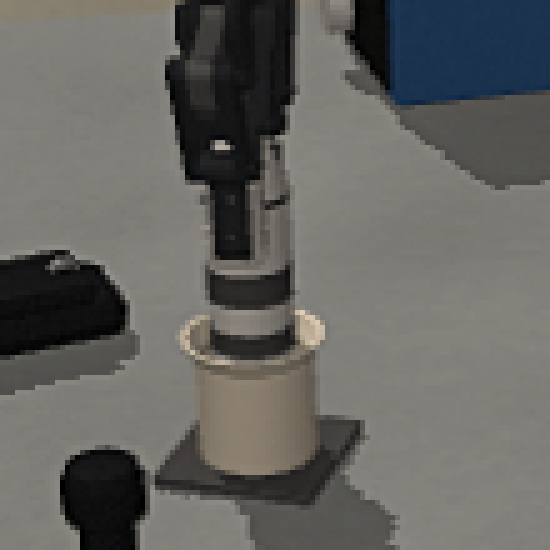

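The objective is in the mouth, centred at (251,340) of the crop, with no contact force. Continuing down.

carry_out(deltas=[-1,0,0,0.4,0,-1,0,0,0.5,0,-1,0,0,0.5,0,-1,0,0,0.5,0,-1,0,0,0.5,0,-1,0,0,0.4,0,-1,0,0,0.3,0,-1,0,0,0.2,0,-1,0,0,0,0,-1,0,0,0,0])

```text
clock: 9.18
position: [0.4683, 0.1395, 0.0633]
tool_rot: [-3.142, 0.0, 1.328]
force: [-0.7, -0.4, -3.0]
grip_width: 0.0339
```

```bash
python3 go.py .4676 .140 .0595
```

```text
9.1833 [0.4683 0.1395 0.0633] [-3.1415e+00  1.0000e-04  1.3279e+00] 0.03389514535701667 F [-0.7 -0.4 -3. ]
tool cm [ 0.04 -0.08  0.38]
```

carry_out(deltas=[-1,0,0,0.1,0,-1,0,0,0.1,0,-1,0,0,0.1,0,-1,0,0,0,0,-1,0,0,0,0])

```text
clock: 9.6
position: [0.4683, 0.1395, 0.0603]
tool_rot: [-3.142, 0.0, 1.328]
force: [-0.5, 0.0, -1.6]
grip_width: 0.0338
```

carry_out(deltas=[-1,0,0,0.05,0,-1,0,0,0.05,0,-1,0,0,0,0,-1,0,0,0,0])

```text
clock: 9.93
position: [0.4685, 0.1395, 0.0595]
tool_rot: [3.141, -0.0, 1.328]
force: [-0.3, -0.8, 4.8]
grip_width: 0.0338
```

```bash
python3 look.py pics/a8.png; python3 go.py .4676 .140 .0595
```

```text
9.9833 [0.4684 0.1395 0.0595] [ 3.1413e+00 -1.0000e-04  1.3279e+00] 0.03374789899031935 F [-1.  -1.3  5.9]
tool cm [ 0.03 -0.09  0.  ]
```

View pics/a8.png

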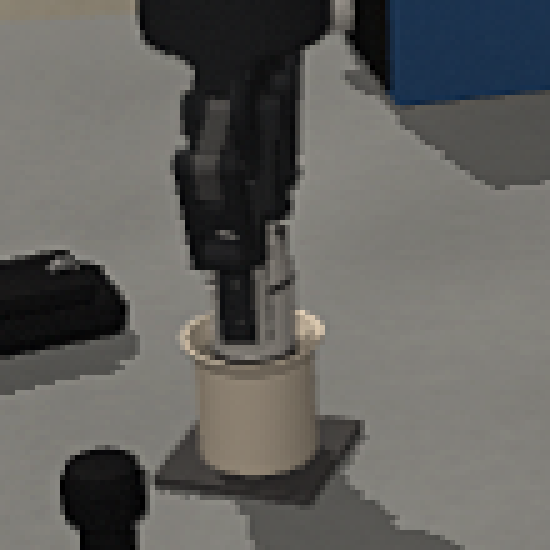

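The force changed from −3 to +5 N at the predicted height (TCP 59.5 mm), so the foot is on the floor. The fingertips look to be above the rim. Releasing gradually.

carry_out(deltas=[-0.15,0,0,0,0,-0.1,0,0,0,0,0,0,0,0,0,0.1,0,0,0,0,0.2,0,0,0,0,0.4,0,0,0,0,0.5,0,0,0,0,0.5,0,0,0,0])

```text
clock: 10.65
position: [0.4683, 0.1395, 0.0593]
tool_rot: [-3.142, 0.0, 1.328]
force: [-0.5, 0.0, -0.2]
grip_width: 0.0637
```

```bash
python3 look.py pics/a9.png; python3 go.py .4676 .140 .0595
```

```text
10.7 [0.4683 0.1395 0.0593] [3.1416 0.     1.328 ] 0.06396905131269713 F [-0.2  0.1 -0.3]
tool cm [ 0.04 -0.08 -0.02]
```

View pics/a9.png

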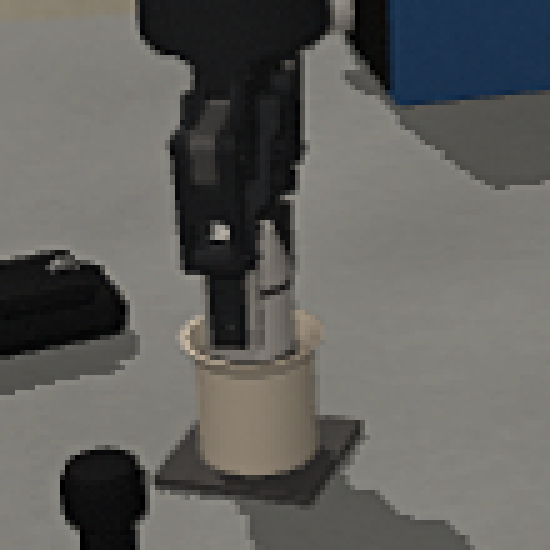

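It's released, the force is zero and the objective stands still. Retracting upward.

carry_out(deltas=[0.6,0,0,-0.3,0,0.7,0,0,-0.6,0,0.8,0,0,-1,0,0.8,0,0,-1.2,0,0.8,0,0,-1.5,0,0.8,0,0,-1.5,0,0.8,0,0,-1.5,0,0.8,0,0,-1.5,0,0.8,0,0,-1.5,0,0.8,0,0,-1.5,0,0.8,0,0,-1,0,0.8,0,0,-0.5,0,0.8,2.5,0,0,0,0.8,3,0,0,0,0.8,3,0,0,0,0.8,3,0,0,0,0.8,3,0,0,0,0.8,2,0,0,0,0.8,0,0,0,0,0.8,0,0,0,0])

```text
clock: 12.37
position: [0.5075, 0.3004, 0.1947]
tool_rot: [-3.141, 0.001, 1.33]
force: [-0.5, 0.5, -0.1]
grip_width: 0.0769
```

```bash
python3 go.py .4676 .140 .0595; python3 - <<'E'
from fit import *
out=[]
for c,b in(("side",(230,120,340,230)),("top",(190,170,300,280))):
    im=grab_frame(c)[:,:,::-1].copy(); x0,y0,x1,y1=b; S=3.6
    q=cv2.resize(im[y0:y1,x0:x1],None,fx=S,fy=S,interpolation=0)
    for P in((rings([(.03,.058)])),rings([(.0175,.088)]),rings([(.01,.106)])):
        h=(proj(c,P+np.array([.4676,.14,0]))+.5-[x0,y0])*S; cv2.polylines(q,[h.astype(int)],True,(0,0,255),1)
    out.append(q)
    for n in("long_objective","short_objective","stored_objective"): print(c,n,[(round(d["p"],2),d["xy"]) for d in regions_of(c,n)][:2])
cv2.imwrite("pics/a10.png",np.hstack(out))
E
```

```text
12.3667 [0.5075 0.3004 0.1947] [-3.1408e+00  7.0000e-04  1.3296e+00] 0.07688659076152307 F [-0.5  0.5 -0.1]
tool cm [-16.52  -0.03  13.53]
side long_objective [(0.72, [282.1, 178.4])]
side short_objective [(0.85, [329.2, 342.2])]
side stored_objective [(0.57, [353.6, 235.4])]
top long_objective [(0.86, [264.2, 223.5])]
top short_objective [(0.56, [469.1, 238.2])]
top stored_objective [(0.8, [382.2, 183.2])]
```

View pics/a10.png

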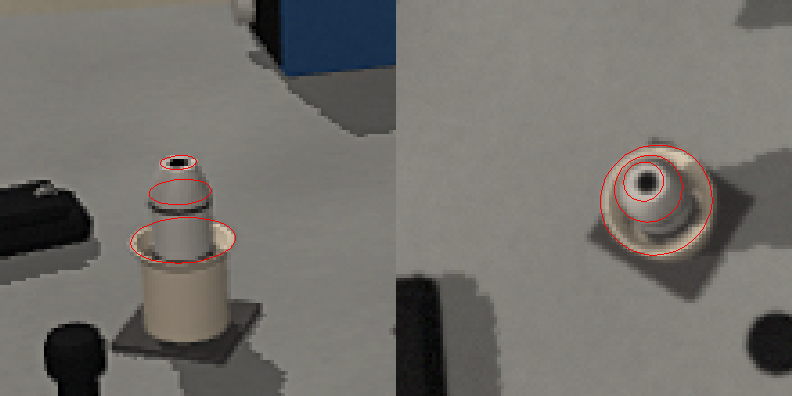

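The objective stands upright in the tube. Its nose, at (178,162) and (646,181) of the crops, matches the prediction for it resting on the floor. The bystanders haven't moved and the gripper is clear, so I'm handing in.

```bash
python3 -c "
from workcell import job; print(job.job_done())"
```

```text
the job is handed in; nothing more can be done
None
```

The long objective is standing on the bottom of the tube that was empty, nose up and released. I handed the job in at about 12.7 s on the robot's clock, well inside the 38 s limit; handing in reports no verdict.

- **Lowering:** I gripped it at 40 N and lowered it in, taking the last few millimetres in 1 mm and 0.5 mm steps. The wrist force went from −3 N to about +5 N at the height predicted for floor contact, and I released it there.
- **Last pictures:** In both cameras the nose and rim match the outlines for an upright objective on the tube floor, to about 1–2 mm.
- **Bystanders:** The short and stored objectives show within about 3 pixels of where they started, which is normal scatter for the detector.
- **Gripper:** It is clear of everything, with about zero force.

**Checks that disagreed:**
- The network's marks for the tube differed by 13 mm between the cameras, and my first fit failed because its mask included the base plate. A fit on the tube's colour brought the cameras within 1.5 mm.
- The cameras differed by 4 mm on where the objective stood before the grasp.
- The grip width read 33.5 mm on a 35 mm body.

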